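# Hang the jar-drying rack on both hooks

## Robot

A 6-joint arm with a two-finger parallel gripper is mounted at the origin on the work surface. World frame = base frame: x ahead of the robot, y to its left, z up, the work surface at z = 0. Lengths are in m, angles in rad, forces in N, time in s.
With the tool pointing down it reaches from about 0.325 to 1 m from the base axis. Payload 5.1 kg.
Tool frame: the origin (TCP) lies at the very end of the fingers, on their centre line; the grasp point (between the pads) lies 19 mm behind it; y points along the fingers, x is the direction in which the jaws open and shut, and the axes are right-handed (so a half turn about y gives the same grasp; the last joint's range is limited). The gripper opens to 85 mm and grips with 20 to 120 N. Pads are 22 mm wide; open, the fingers measure 114 mm over their backs; the gripper's body (76 mm by 85 mm) begins 54 mm behind the grasp point. The pads swing forward as they close: fully open they stand 13 mm farther back than shut.
Start: joints at [-0.083, 0.124, 1.65, -0, 1.367, -0.083], TCP at [0.65, -0, 0.203] pointing down, gripper open.
Joint ranges: [-2.61, 2.61], [-1.02, 2.33], [0.03, 2.71], [-1.35, 4.49], [0.32, 2.68], [-2.91, 2.91]. Speed limits (rad/s): [2.57, 2.57, 3.14, 3.14, 3.14, 3.14].

## Interface

Orientations are given as a unit quaternion [x, y, z, w].
In Python, from plant import r gives the robot as it stands. The module is installed in compiled form; this text tells all that it offers.
- The arm moves only by the tool carry_out, never from a script. Its argument "targets" is one flat list of numbers, 7 for each row, row after row: the shift along the tool's x, y, z in m, then the turn, a rotation vector about the tool's x, y, z in rad, then the closure, from -1 (fully open) to 1 (shut). A call has 1 to 8 rows; each row shifts and turns the commanded pose from where the row before left it, along the tool's axes as they then stand; what a row does not reach is not made up. A row lasts 1/8 s, in which the tool goes at most 62.5 mm and 10.7 degrees, less where a joint would pass 70% of its speed; a pose out of reach is approached as far as the arm can. A call is refused whole if a number of a shift passes 0.0625 or a number of a turn 0.188, either way. A call with a gripper value outside its range is refused whole. The fingers move at their own pace and stop on an object; "grip_force" is the grip in N (left out, the last holds). Time passes only in rows, so rows that do not move let the fingers close. It gives the time, the measured TCP pose, the force and the opening at its end, in the units of the state.
- r.get_state(): the state, without advancing time (a new reading comes with each control period).
- r.get_image(name): name is "scene" or "side" or "wrist"; returns a dict with "image" (400x640x3 uint8, red, green, blue), "vertical_fov" (degrees; the focal length in pixels is half the picture's height over the tangent of half this angle, whatever the lens; pixels are square), "cx", "cy" (the principal point, pixels), "rvec" (rotation vector, rad) and "tvec" (3), from world to camera coordinates, as OpenCV has them; the wrist camera has in their place "T_tool_cam" (4x4, takes a point from camera to tool coordinates, whose origin is the TCP and whose axes are the tool frame's). Camera axes: x right, y down, z forward; pixel columns grow to the right and rows downward; lengths in m; the calibration is good to about 2 mm. A picture is of the moment at which its call begins: read the wrist's pose just before it. There is no depth.
- r.hand_in(): hands the job in, once; it reports no verdict.
The state is a dict: "t": time; "q": joint angles; "joint_velocities": joint speeds; "effort": joint torques, N m; "tool_pos": TCP position; "ee_rot": TCP orientation; "force": force on the tool from outside, world axes, zero at the start; "wrist_torque": the same for the moment, N m; "finger_gap": opening from 0.0 (shut) to 1.0 (fully open).
Only numpy, scipy, OpenCV 4.12 (cv2) and the standard library are available. Lean on these libraries where they do the work, as an engineer would, in place of code of your own. Each camera call takes 0.05 s, during which the arm holds its last target. There are 200 camera calls.

## Task

Lift the drying rack out of its slotted block and hang it on the two hooks of the stand, feeling sideways for the place where both notches of its top rail drop fully over the hook arms. Do not let go of it before both are home: first bear down on it with about a kilo's weight (10 N) for a moment to be sure of both, never leaning on the hooks with more than 3 kilos (30 N). Then let go and back away, leaving the rack hanging at rest and the jars and crock where they stand.

Things in the scene. Friction and masses are not known exactly. Their poses are not given: they have to be found in the camera images.
- rack: Upright drying rack, 338 mm wide (y), 140 mm tall, about 0.45 kg: a 14 mm thick bamboo top rail (z = 110 to 140 mm) over an 8 mm thick steel frame. Origin: centre of its underside; x through its thickness, y along its width, z up. Below the rail are two clear windows for the hooks, y = 61 to 157 mm either side, z = 12 to 110 mm, between uprights. Same front and back
- rail_mid (a point): middle of the rack's top rail, rack z = 125 mm: grip here across the 14 mm thickness; the rail is 30 mm tall; axes as the rack's
- notch_left (a point): the top (inner end) of the rack's notch at rack y = +104 mm, z = 120 mm, mid-thickness. Each notch is open downwards, cut through the rail's thickness, 12 mm wide, 10 mm deep (z = 110 to 120 mm), above a window; axes as the rack's
- notch_right (a point): the top (inner end) of the rack's same notch at rack y = -104 mm, z = 120 mm, mid-thickness; axes as the rack's
- dock: Fixed dark wood block, 70 mm (x) by 360 mm (y) by 70 mm tall, with a 12 mm wide slot along y whose floor is 40 mm above the table, in which the rack stands at the start. Origin: centre of its underside
- stand: Fixed steel stand, two posts carrying a cross bar (98 mm high) with two upturned hooks. Origin: on the table; y along the bar; hooks point to its -x, towards the robot. The bar is clamped somewhere sideways: the two hooks together are shifted by an unmeasured amount, up to 20 mm either way along y from the centred place. It does not move in use
- hooks_mid (a point): point of the stand midway between the hooks if the bar were centred (not shifted with it), at stand x = -28 mm, height 155 mm, level with the arms' top; axes as the stand's. Place the middle of the rack's thickness at this x, 16 mm free either way. Seated, the notch tops are 155 mm high; 165 mm if the rail merely rests on the arms beside its notches
- jar_tall: bystander: glass jar with a steel lid, 84 mm across, about 150 mm tall, origin under its centre; to be left alone
- jar_short: bystander: glass jar with a steel lid, 84 mm across, about 110 mm tall, origin under its centre; to be left alone
- crock: bystander: open white ceramic crock, 116 mm across, 130 mm tall, origin under its centre; to be left alone
- hook_tips (a point): point of the stand midway between the two hook tips if the bar were centred: stand x = -55 mm, height 171 mm (top of the tips). Each hook is 8 mm round bar, 208 mm apart (y = +104 and -104 mm when centred): a level arm along x from 0 to -55 mm, top 155 mm high, then turned up into the tip; axes as the stand's

How it is judged:
By the outcome, as a careful person would: the job done as asked, in the order asked, and still so for the second after the job is handed in, with the robot touching nothing.
It also fails if it takes over 72 s, if anything falls off the work surface, if the arm or the gripper's body presses on something with over 40 N, if the wrist force passes 120 N, or if a joint passes its speed limit or range.

## Working session

There is one attempt and no reset: what is moved stays moved. The work goes in short steps, Python scripts to look and compute and a tool call to move; the robot and the scene stay as the last step left them, time stands still between calls to the robot, and variables do not carry over. Pictures are saved under pics/ and viewed, about 8 in all and at most 12, crops included, and the job is handed in when it is done.

Besides the shell and the picture viewer there is one more tool, called as name(argument=value, ...), one argument or row to a line, values as JSON. carry_out: Moves the arm, as the interface text tells. Its arguments: {"type":"object","properties":{"targets":{"type":"array","items":{"type":"number"}},"grip_force":{"type":"number"}},"required":["targets"]}

```bash
mkdir -p pics; cat > h.py <<'E'
import numpy as np, cv2
from plant import r
from scipy.spatial.transform import Rotation as R
def cam(name):
    s=r.get_state(); d=r.get_image(name); im=d["image"]; H=im.shape[0]
    f=H/2/np.tan(np.radians(d["vertical_fov"])/2)
    K=np.array([[f,0,d["cx"]],[0,f,d["cy"]],[0,0,1]])
    if "rvec" in d:
        Rw=cv2.Rodrigues(np.array(d["rvec"],float))[0]; t=np.array(d["tvec"],float).ravel()
    else:
        T=np.eye(4); T[:3,:3]=R.from_quat(s["ee_rot"]).as_matrix(); T[:3,3]=s["tool_pos"]
        T=np.linalg.inv(T@np.array(d["T_tool_cam"])); Rw=T[:3,:3]; t=T[:3,3]
    return im,K,Rw,t
def plane(c,uv,z):
    _,K,Rw,t=c; o=-Rw.T@t; d=Rw.T@np.linalg.inv(K)@np.array([*uv,1.]); return o+d*(z-o[2])/d[2]
def proj(c,p):
    _,K,Rw,t=c; q=K@(Rw@np.array(p,float)+t); return q[:2]/q[2]
def save(im,n): cv2.imwrite("pics/"+n,cv2.cvtColor(im,cv2.COLOR_RGB2BGR))
E
python3 - <<'E'
from h import *
s=r.get_state(); print({k:np.round(v,3) for k,v in s.items()})
for n in ["scene","side","wrist"]:
    c=cam(n); save(c[0],n+"0.png"); print(n,(-c[2].T@c[3]).round(3),c[2][2].round(2),c[1][0,0])
E
```

```text
{'t': np.float64(0.0), 'q': array([-0.083,  0.124,  1.652, -0.   ,  1.368, -0.083]), 'joint_velocities': array([0.001, 0.001, 0.   , 0.002, 0.001, 0.001]), 'effort': array([ 0.0000e+00, -4.2361e+01, -3.6545e+01,  0.0000e+00,  7.0000e-03,
        0.0000e+00]), 'tool_pos': array([0.649, 0.   , 0.202]), 'ee_rot': array([-0.707,  0.001,  0.001,  0.707]), 'force': array([ 0.218, -0.377, -0.502]), 'wrist_torque': array([-0.015,  0.022,  0.032]), 'finger_gap': np.float64(1.0)}
scene [1.293 0.199 0.764] [-0.74 -0.22 -0.64] 387.7804214398625
side [0.239 0.961 0.751] [ 0.25 -0.81 -0.53] 363.6003294986155
wrist [0.649 0.07  0.373] [-0.   -0.28 -0.96] 278.1575917748575
```

View pics/scene0.png

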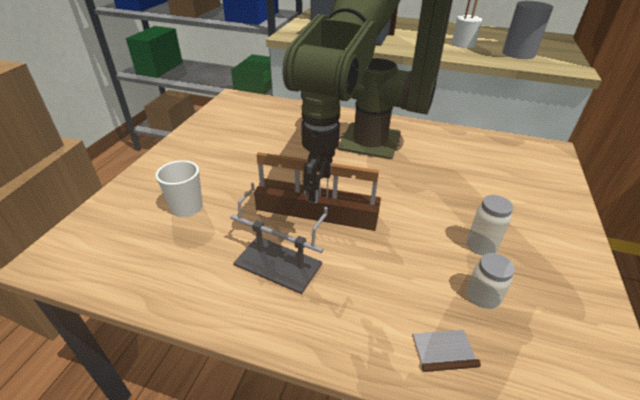

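View pics/side0.png

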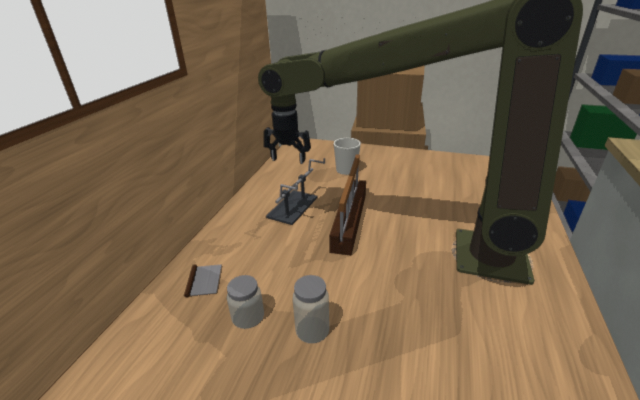

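```bash
python3 - <<'E'
import cv2,numpy as np
a=cv2.imread("pics/scene0.png")[140:300,220:400]; a=cv2.resize(a,None,fx=4.4,fy=3.7,interpolation=cv2.INTER_CUBIC)
cv2.imwrite("pics/sc1.png",a)
E
```

```text
(no output)
```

View pics/sc1.png

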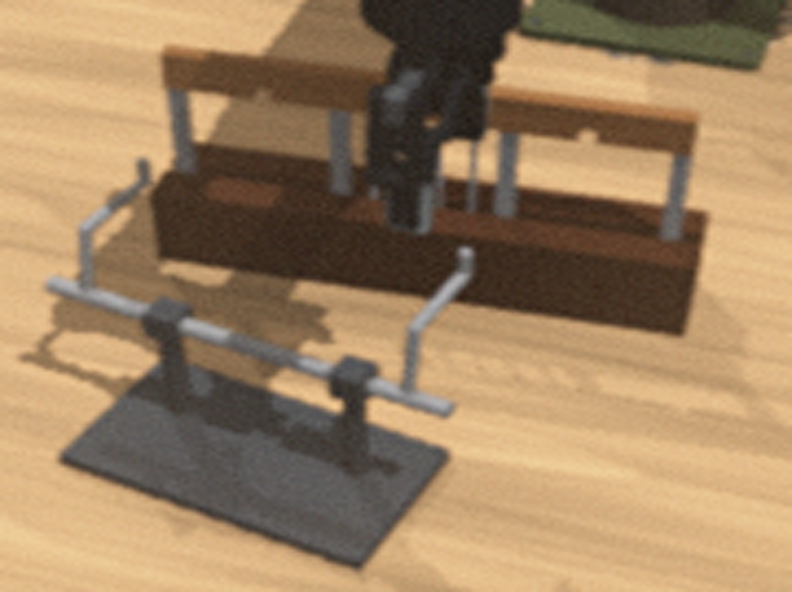

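View pics/wrist0.png

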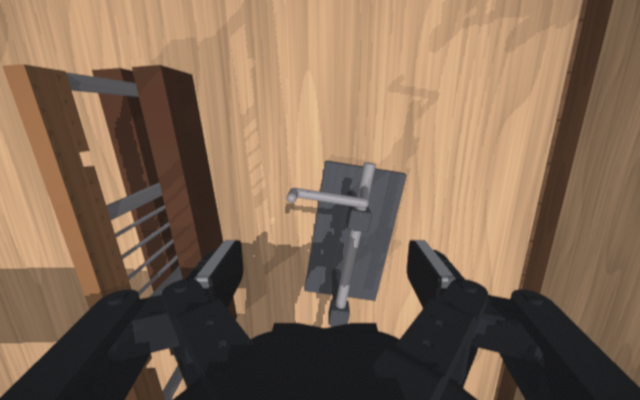

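```bash
python3 - <<'E'
from h import *
c=cam("scene"); P=lambda u,v,z: plane(c,(220+u/4.4,140+v/3.7),z)
def show(n,a,b):
    print(n,a.round(4),b.round(4),"mid",((a+b)/2).round(4),"len",np.linalg.norm(a-b).round(4),"yaw",np.degrees(np.arctan2(*(-(a-b)[0],(a-b)[1]))).round(2))
show("rail bot",P(693,152,.15),P(165,88,.15))
show("rail top front",P(695,119,.18),P(163,53,.18))
show("notch",P(588,137,.155),P(264,97,.155))
show("tips",P(465,250,.171),P(143,161,.171))
show("armroot",P(414,328,.153),P(87,232,.153))
show("bar ends",P(452,408,.098),P(48,286,.098))
show("base near",P(360,565,.0),P(62,458,.0)); show("base right",P(360,565,0),P(447,455,0)); show("base far",P(447,455,0),P(150,375,0))
show("dock front top",P(690,243,.07),P(152,180,.07))
show("dock back top",P(707,213,.07),P(190,143,.07))
w=cam("wrist")
for n,uv,z in [("rail end front",(68,67),.18),("rail end back",(5,66),.18),("tip",(292,192),.171),("bar end",(370,163),.098),("bar 2",(342,318),.09),("armroot",(365,202),.155),("notch",(85,158),.15)]: print(n,plane(w,uv,z).round(4))
E
```

```text
rail bot [0.4526 0.1048 0.15  ] [ 0.4819 -0.2301  0.15  ] mid [ 0.4672 -0.0627  0.15  ] len 0.3361 yaw 5.01
rail top front [0.4546 0.103  0.18  ] [ 0.4798 -0.2296  0.18  ] mid [ 0.4672 -0.0633  0.18  ] len 0.3335 yaw 4.33
notch [0.4623 0.0413 0.155 ] [ 0.4792 -0.1633  0.155 ] mid [ 0.4707 -0.061   0.155 ] len 0.2054 yaw 4.73
tips [0.6246 0.0121 0.171 ] [ 0.5945 -0.1903  0.171 ] mid [ 0.6095 -0.0891  0.171 ] len 0.2046 yaw -8.44
armroot [0.6835 0.0029 0.153 ] [ 0.6543 -0.1981  0.153 ] mid [ 0.6689 -0.0976  0.153 ] len 0.2031 yaw -8.26
bar ends [0.6916 0.0273 0.098 ] [ 0.6564 -0.2288  0.098 ] mid [ 0.674  -0.1007  0.098 ] len 0.2586 yaw -7.82
base near [ 0.7517 -0.0044  0.    ] [ 0.7206 -0.2004  0.    ] mid [ 0.7361 -0.1024  0.    ] len 0.1984 yaw -9.03
base right [ 0.7517 -0.0044  0.    ] [0.6469 0.0126 0.    ] mid [0.6993 0.0041 0.    ] len 0.1062 yaw -99.21
base far [0.6469 0.0126 0.    ] [ 0.6308 -0.186   0.    ] mid [ 0.6389 -0.0867  0.    ] len 0.1993 yaw -4.62
dock front top [0.4572 0.1129 0.07  ] [ 0.4962 -0.2404  0.07  ] mid [ 0.4767 -0.0638  0.07  ] len 0.3554 yaw 6.3
dock back top [0.4182 0.1164 0.07  ] [ 0.4431 -0.2368  0.07  ] mid [ 0.4306 -0.0602  0.07  ] len 0.354 yaw 4.04
rail end front [0.4848 0.0986 0.18  ]
rail end back [0.4446 0.0992 0.18  ]
tip [0.6245 0.0129 0.171 ]
bar end [0.6942 0.0225 0.098 ]
bar 2 [ 0.67   -0.1692  0.09  ]
armroot [ 6.823e-01 -1.000e-04  1.550e-01]
notch [0.4556 0.0355 0.15  ]
```

carry_out(
  targets=[-0.0315,-0.0045,-0.0104,0,0,0,-1,-0.0315,-0.0045,-0.0104,0,0,0,-1,-0.0315,-0.0045,-0.0104,0,0,0,-1,-0.0315,-0.0045,-0.0104,0,0,0,-1,-0.0315,-0.0045,-0.0104,0,0,0,-1,-0.0315,-0.0045,-0.0104,0,0,0,-1,0,0,0,0,-0.084,0,-1,0,0,0,0,0,0,-1],
  grip_force=60,
)

```text
t: 1.25
tool_pos: [0.4608, -0.0625, 0.2306]
ee_rot: [0.707, 0.029, -0.029, -0.706]
force: [1.0, 0.5, 0.1]
finger_gap: 1.003
```

```bash
python3 - <<'E'
from h import *
s=r.get_state(); print(s["t"],s["tool_pos"],R.from_quat(s["ee_rot"]).as_matrix().round(3)[:,0],s["force"])
c=cam("wrist"); save(c[0],"w1.png")
for p in [(.4526-.014,.1048,.18),(.4526,.1048,.18),(.46,-.0625,.18)]: print(proj(c,p).round(0))
E
```

```text
1.25 [ 0.46078579 -0.06254196  0.23063325] [0.997 0.083 0.001] [0.96014026 0.52378074 0.07948172]
[313. -41.]
[334. -39.]
[324. 201.]
```

View pics/w1.png

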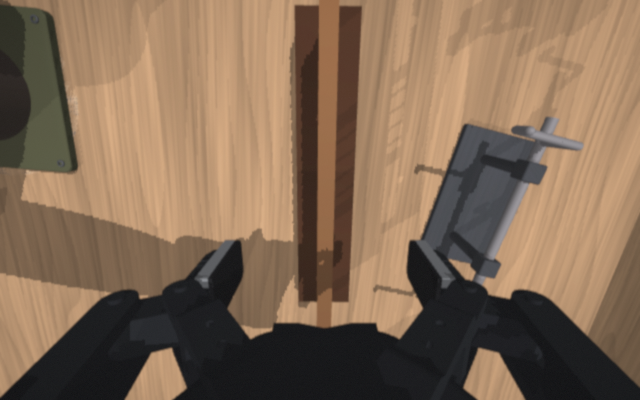

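carry_out(
  targets=[0,0.02,0,0,0,0,-1,0,0.02,0,0,0,0,-1,0,0.02,0,0,0,0,-1,0,0.015,0,0,0,0,-1,0,0.01,0,0,0,0,-1,0,0,0,0,0,0,0,0,0,0,0,0,0,0.5,0,0,0,0,0,0,1],
)

```text
t: 2.3
tool_pos: [0.4616, -0.0626, 0.1464]
ee_rot: [0.707, 0.03, -0.029, -0.706]
force: [-0.1, 0.1, -0.3]
finger_gap: 0.378
```

carry_out(
  targets=[0,0,0,0,0,0,1,0,0,0,0,0,0,1,0,0,0,0,0,0,1,0,0,0,0,0,0,1],
  grip_force=70,
)

```text
t: 2.8
tool_pos: [0.4616, -0.0625, 0.1464]
ee_rot: [0.707, 0.03, -0.029, -0.706]
force: [0.1, -0.2, 6.2]
finger_gap: 0.13
```

carry_out(
  targets=[0,-0.003,0,0,0,0,1,0,-0.007,0,0,0,0,1,0,-0.01,0,0,0,0,1,0,-0.01,0,0,0,0,1,0,-0.01,0,0,0,0,1,0,-0.012,0,0,0,0,1,0,0,0,0,0,0,1],
)

```text
t: 3.68
tool_pos: [0.4619, -0.0627, 0.1992]
ee_rot: [0.707, 0.031, -0.029, -0.706]
force: [-0.7, -0.4, -3.8]
finger_gap: 0.132
```

```bash
python3 - <<'E'
from h import *
s=r.get_state(); print(s["t"],s["tool_pos"],s["force"],s["wrist_torque"],s["finger_gap"])
c=cam("side"); a=c[0][110:270,230:410]; save(cv2.resize(a,None,fx=4.4,fy=3.7,interpolation=cv2.INTER_CUBIC),"s2.png")
c=cam("scene"); save(cv2.resize(c[0][120:300,220:420],None,fx=4,fy=3.3,interpolation=cv2.INTER_CUBIC),"sc2.png")
E
```

```text
3.675 [ 0.4618974  -0.06268435  0.19923316] [-0.72183929 -0.40977173 -3.82377297] [-0.04320935 -0.01277767  0.04387074] 0.1324418474345877
```

View pics/sc2.png

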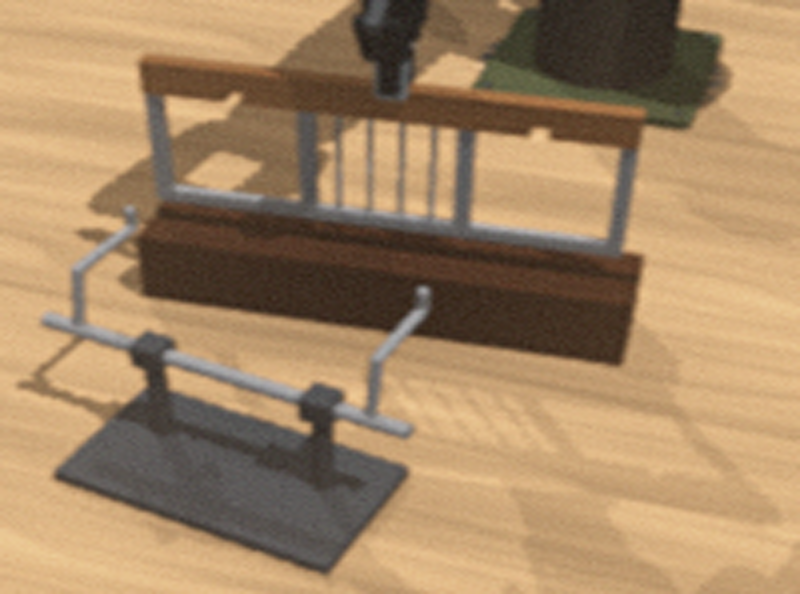

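```bash
python3 - <<'E'
from h import *
s=r.get_state(); Rt=R.from_quat(s["ee_rot"]).as_matrix(); p=np.array(s["tool_pos"])
c=cam("scene"); P=lambda u,v,z: plane(c,(220+u/4,120+v/3.3),z)
z=.15+p[2]-.1464
a,b=P(541,132,z+.005),P(236,96,z+.005); e,f=P(640,146,z),P(143,92,z)
for q,w in [(a,b),(e,f)]:
  m=(q+w)/2; d=q-w; print("mid",m.round(4),"rel tool",(Rt.T@(m-p)).round(4),np.linalg.norm(d).round(4),np.degrees(np.arctan2(-d[0],d[1])).round(2))
a,b=P(424,289,.171),P(130,208,.171); d=a-b; print("tips",a,b,(a+b)/2,np.degrees(np.arctan2(-d[0],d[1])))
a,b=P(376,358,.153),P(78,270,.153); d=a-b; print("root",a,b,(a+b)/2,np.degrees(np.arctan2(-d[0],d[1])))
print("tool yaw",np.degrees(np.arctan2(Rt[1,0],Rt[0,0])))
E
```

```text
mid [ 0.4653 -0.0627  0.2061] rel tool [ 0.0043 -0.0086 -0.0006] 0.2072 4.4
mid [ 0.4645 -0.0631  0.2011] rel tool [ 0.0035 -0.0036 -0.001 ] 0.3372 5.59
tips [0.62435013 0.01283614 0.171     ] [ 0.59267417 -0.19115156  0.171     ] [ 0.60851215 -0.08915771  0.171     ] -8.826606156059317
root [0.68302107 0.00257286 0.153     ] [ 0.65143264 -0.20021157  0.153     ] [ 0.66722685 -0.09881936  0.153     ] -8.854005384519349
tool yaw 4.814286214053753
```

carry_out(
  targets=[0,0,0,0,0.078,0,1,0,0,0,0,0.078,0,1,0,0,0,0,0.078,0,1,0.02,0,-0.0042,0,0,0,1,0.02,0,0,0,0,0,1,0.02,0,0,0,0,0,1,0.02,0,0,0,0,0,1,0.02,0,0,0,0,0,1],
)

```text
t: 4.82
tool_pos: [0.5594, -0.0815, 0.1964]
ee_rot: [-0.705, 0.054, -0.052, 0.705]
force: [-0.2, 0.9, -4.2]
finger_gap: 0.129
```

carry_out(
  targets=[0.02,0,0,0,0,0,1,0.02,0,0,0,0,0,1,0.02,0,0,0,0,0,1,0.0187,0,0,0,0,0,1,0,0,0,0,0,0,1,0,0,0,0,0,0,1],
)

```text
t: 5.58
tool_pos: [0.6362, -0.0931, 0.1965]
ee_rot: [-0.705, 0.054, -0.052, 0.705]
force: [0.5, -0.1, -3.2]
finger_gap: 0.13
```

```bash
python3 - <<'E'
from h import *
s=r.get_state(); Rt=R.from_quat(s["ee_rot"]).as_matrix(); print(s["t"],s["tool_pos"],s["force"],s["wrist_torque"],np.degrees(np.arctan2(Rt[1,0],Rt[0,0])))
c=cam("scene"); save(cv2.resize(c[0][150:290,220:380],None,fx=5,fy=4.2,interpolation=cv2.INTER_CUBIC),"sc3.png")
E
```

```text
5.575 [ 0.636248   -0.09312873  0.19651654] [ 0.50428073 -0.11753852 -3.20118775] [0.06273068 0.00960342 0.03867234] -8.594291079519985
```

View pics/sc3.png

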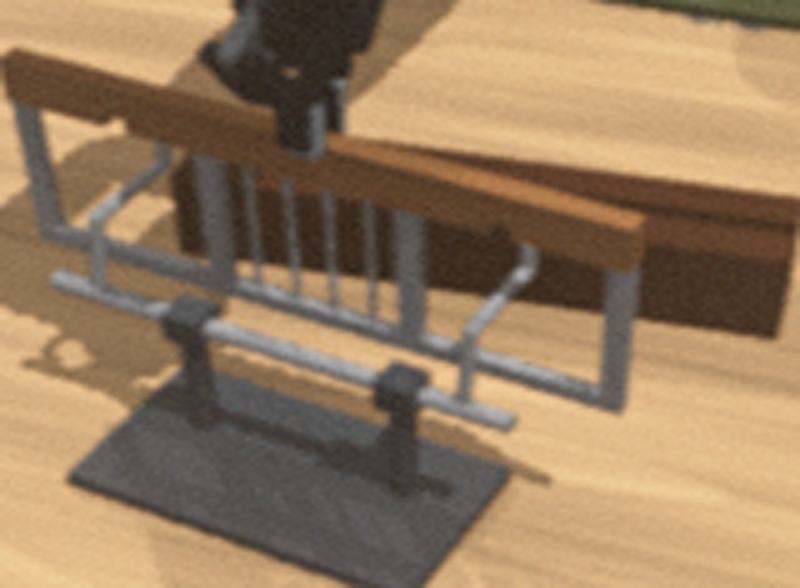

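carry_out(
  targets=[0,0.01,0,0,0,0,1,0,0.01,0,0,0,0,1,0,0.01,0,0,0,0,1,0,0.008,0,0,0,0,1,0,0.003,0,0,0,0,1,0,0,0,0,0,0,1],
)

```text
t: 6.38
tool_pos: [0.637, -0.0933, 0.1562]
ee_rot: [-0.705, 0.053, -0.053, 0.705]
force: [0.0, -0.2, -4.8]
finger_gap: 0.132
```

carry_out(
  targets=[0,0.002,0,0,0,0,1,0,0.001,0,0,0,0,1,0,0.001,0,0,0,0,1,0,0.0005,0,0,0,0,1],
)

```text
t: 6.88
tool_pos: [0.637, -0.0933, 0.1519]
ee_rot: [-0.705, 0.053, -0.053, 0.705]
force: [-0.4, 0.2, -4.7]
finger_gap: 0.125
```

carry_out(
  targets=[0,0.001,0,0,0,0,1,0,0.001,0,0,0,0,1,0,0,0,0,0,0,1],
)

```text
t: 7.25
tool_pos: [0.637, -0.0933, 0.1497]
ee_rot: [-0.705, 0.053, -0.053, 0.705]
force: [0.5, -0.2, -3.8]
finger_gap: 0.13
```

carry_out(
  targets=[0,0.001,0,0,0,0,1,0,0.001,0,0,0,0,1,0,0,0,0,0,0,1],
)

```text
t: 7.62
tool_pos: [0.6369, -0.0933, 0.1477]
ee_rot: [-0.705, 0.053, -0.053, 0.705]
force: [0.4, 0.2, -4.3]
finger_gap: 0.13
```

carry_out(
  targets=[0,0.001,0,0,0,0,1,0,0.001,0,0,0,0,1,0,0,0,0,0,0,1],
)

```text
t: 8.0
tool_pos: [0.637, -0.0933, 0.1458]
ee_rot: [-0.705, 0.053, -0.053, 0.705]
force: [0.4, 0.5, -5.0]
finger_gap: 0.132
```

```bash
python3 - <<'E'
from h import *
s=r.get_state(); print(s["t"],s["tool_pos"],s["force"],s["wrist_torque"])
E
```

```text
8.0 [ 0.6369664  -0.09326276  0.14575532] [ 0.40688715  0.46848479 -4.96776246] [-0.04773163 -0.03682593  0.05299035]
```

carry_out(
  targets=[0,0.001,0,0,0,0,1,0,0.001,0,0,0,0,1,0,0.001,0,0,0,0,1,0,0,0,0,0,0,1],
)

```text
t: 8.5
tool_pos: [0.6369, -0.0933, 0.1427]
ee_rot: [-0.705, 0.053, -0.053, 0.705]
force: [0.2, -0.3, -4.2]
finger_gap: 0.133
```

carry_out(
  targets=[0,0.0005,0,0,0,0,1,0,0.0005,0,0,0,0,1,0,0,0,0,0,0,1],
)

```text
t: 8.88
tool_pos: [0.637, -0.0933, 0.1419]
ee_rot: [-0.705, 0.053, -0.053, 0.705]
force: [-0.0, -0.3, -3.8]
finger_gap: 0.13
```

carry_out(
  targets=[0,0.0005,0,0,0,0,1,0,0,0,0,0,0,1],
)

```text
t: 9.12
tool_pos: [0.6371, -0.0933, 0.1415]
ee_rot: [0.705, -0.053, 0.053, -0.705]
force: [0.3, 0.8, -4.3]
finger_gap: 0.125
```

carry_out(
  targets=[0,0.0005,0,0,0,0,1,0,0,0,0,0,0,1],
)

```text
t: 9.38
tool_pos: [0.6371, -0.0933, 0.1414]
ee_rot: [0.705, -0.053, 0.053, -0.705]
force: [-0.1, 1.4, -0.7]
finger_gap: 0.127
```

carry_out(
  targets=[0,0.0005,0,0,0,0,1,0,0,0,0,0,0,1],
)

```text
t: 9.62
tool_pos: [0.6372, -0.0933, 0.1413]
ee_rot: [0.705, -0.053, 0.053, -0.705]
force: [-2.4, 1.5, 0.8]
finger_gap: 0.132
```

```bash
python3 - <<'E'
from h import *
s=r.get_state(); print(s["t"],s["tool_pos"],s["force"],s["wrist_torque"])
E
```

```text
9.625 [ 0.63723727 -0.09328957  0.14130842] [-2.41124319  1.48216276  0.81780454] [0.12740354 0.46973403 0.02510612]
```

carry_out(
  targets=[0,0.0006,0,0,0,0,1,0,0,0,0,0,0,1],
)

```text
t: 9.88
tool_pos: [0.6373, -0.0933, 0.1413]
ee_rot: [0.705, -0.053, 0.053, -0.705]
force: [-3.7, 0.9, 5.3]
finger_gap: 0.13
```

carry_out(
  targets=[0,0.0006,0,0,0,0,1,0,0,0,0,0,0,1],
)

```text
t: 10.12
tool_pos: [0.6374, -0.0933, 0.1412]
ee_rot: [0.705, -0.053, 0.053, -0.705]
force: [-5.1, 2.2, 7.4]
finger_gap: 0.133
```

```bash
python3 - <<'E'
from h import *
s=r.get_state(); print(s["t"],s["tool_pos"],s["force"],s["wrist_torque"])
E
```

```text
10.125 [ 0.63737231 -0.09333131  0.14124175] [-5.08302917  2.21359551  7.4494013 ] [0.22056327 1.00875475 0.03580117]
```

carry_out(
  targets=[-0.0003,0.0004,0,0,0,0,1,0,0,0,0,0,0,1,0,0,0,0,0,0,1],
)

```text
t: 10.5
tool_pos: [0.6374, -0.0933, 0.1412]
ee_rot: [0.705, -0.052, 0.054, -0.705]
force: [-5.4, 1.4, 8.2]
finger_gap: 0.134
```

```bash
python3 - <<'E'
from h import *
s=r.get_state(); print(s["t"],s["tool_pos"],s["force"],s["wrist_torque"])
E
```

```text
10.5 [ 0.63735763 -0.09331882  0.14120026] [-5.35984495  1.39435786  8.24703679] [ 0.23125461  0.89735209 -0.02437146]
```

carry_out(
  targets=[-0.0003,0.0004,0,0,0,0,1,0,0,0,0,0,0,1,0,0,0,0,0,0,1,0,0,0,0,0,0,1,0,0,0,0,0,0,1,0,0,0,0,0,0,1],
)

```text
t: 11.25
tool_pos: [0.6374, -0.0933, 0.1412]
ee_rot: [0.705, -0.052, 0.054, -0.705]
force: [-4.8, 1.5, 8.6]
finger_gap: 0.128
```

```bash
python3 - <<'E'
from h import *
s=r.get_state(); print(s["t"],s["tool_pos"],s["force"],s["wrist_torque"])
c=cam("scene"); save(cv2.resize(c[0][150:290,220:380],None,fx=5,fy=4.2,interpolation=cv2.INTER_CUBIC),"sc4.png")
E
```

```text
11.25 [ 0.63737003 -0.09334884  0.14122023] [-4.83442258  1.51740859  8.63466152] [0.26177926 0.81755999 0.01608711]
```

View pics/sc4.png

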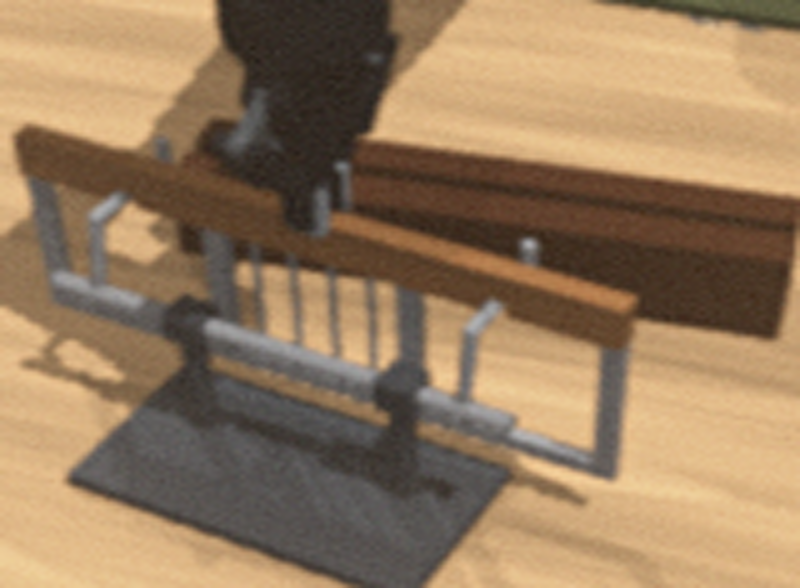

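carry_out(
  targets=[0,0.0004,0,0,0,0,1,0,0,0,0,0,0,1,0,0,0,0,0,0,1,0,0,0,0,0,0,1,0,0,0,0,0,0,1,0,0,0,0,0,0,1],
)

```text
t: 12.05
tool_pos: [0.6374, -0.0933, 0.1412]
ee_rot: [0.705, -0.052, 0.054, -0.705]
force: [-4.8, 0.8, 10.4]
finger_gap: 0.131
```

carry_out(
  targets=[0,-0.001,0,0,0,0,1,0,-0.001,0,0,0,0,1,0,0,0,0,0,0,1],
)

```text
t: 12.42
tool_pos: [0.6373, -0.0933, 0.1413]
ee_rot: [0.705, -0.052, 0.054, -0.705]
force: [-2.6, 0.6, 6.5]
finger_gap: 0.133
```

```bash
python3 - <<'E'
from h import *
s=r.get_state(); print(s["t"],s["tool_pos"],s["force"],s["wrist_torque"],s["finger_gap"])
E
```

```text
12.425 [ 0.63725255 -0.09330529  0.14125192] [-2.56146535  0.60198875  6.47991711] [ 0.1180897   0.36812111 -0.00762688] 0.13327264585738355
```

carry_out(
  targets=[0,-0.0008,0,0,0,0,1,0,0,0,0,0,0,1],
)

```text
t: 12.68
tool_pos: [0.6371, -0.0933, 0.1413]
ee_rot: [0.705, -0.052, 0.054, -0.705]
force: [-0.5, 0.7, 4.4]
finger_gap: 0.128
```

Residuals are small; open gradually.

carry_out(
  targets=[0,-0.0005,0,0,0,0,1,0,0,0,0,0,0,0.7,0,0,0,0,0,0,0.6,0,0,0,0,0,0,0.45,0,0,0,0,0,0,0.3,0,0,0,0,0,0,0.3,0,0,0,0,0,0,0.3],
)

```text
t: 13.55
tool_pos: [0.6364, -0.0932, 0.1413]
ee_rot: [0.705, -0.053, 0.053, -0.705]
force: [0.6, -0.4, 0.0]
finger_gap: 0.349
```

```bash
python3 - <<'E'
from h import *
s=r.get_state(); print(s["t"],s["tool_pos"],s["force"],s["wrist_torque"],s["finger_gap"])
E
```

```text
13.55 [ 0.63643132 -0.09321008  0.1413284 ] [ 0.5511075  -0.37369631  0.02042055] [ 0.07147662 -0.032729   -0.05179547] 0.3491824535307348
```

carry_out(
  targets=[0,-0.005,0,0,0,0,0.2,0,-0.01,0,0,0,0,0.2,0,-0.015,0,0,0,0,0.2,0,-0.02,0,0,0,0,0.2,0,-0.025,0,0,0,0,0.2,0,-0.025,0,0,0,0,0.2,0,-0.025,0,0,0,0,0.2,0,0,0,0,0,0,0.2],
)

```text
t: 14.55
tool_pos: [0.6381, -0.0935, 0.271]
ee_rot: [0.705, -0.05, 0.055, -0.705]
force: [-0.1, -0.9, 0.2]
finger_gap: 0.398
```

carry_out(
  targets=[-0.03,0,0,0,0,0,0.2,-0.03,0,0,0,0,0,0.2,-0.03,0,0,0,0,0,0.2,0,0,0,0,0,0,0.2,0,0,0,0,0,0,0.2,0,0,0,0,0,0,0.2,0,0,0,0,0,0,0.2,0,0,0,0,0,0,0.2],
)

```text
t: 15.55
tool_pos: [0.5478, -0.0798, 0.2661]
ee_rot: [-0.705, 0.053, -0.053, 0.705]
force: [0.7, -0.1, -0.7]
finger_gap: 0.401
```

```bash
python3 - <<'E'
from h import *
s=r.get_state(); print(s["t"],s["tool_pos"],s["force"])
c=cam("scene"); save(c[0],"sc5.png"); d=cam("scene"); print(cv2.absdiff(c[0],d[0])[150:290,220:380].mean())
E
```

```text
15.55 [ 0.54776464 -0.07981181  0.26611978] [ 0.67488186 -0.09748827 -0.71975978]
3.0304464285714285
```

View pics/sc5.png

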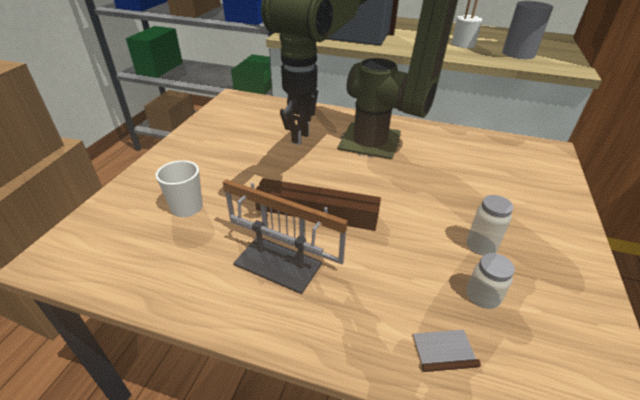

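carry_out(
  targets=[0,0,0,0,0,0,0.2,0,0,0,0,0,0,0.2,0,0,0,0,0,0,0.2,0,0,0,0,0,0,0.2,0,0,0,0,0,0,0.2,0,0,0,0,0,0,0.2,0,0,0,0,0,0,0.2,0,0,0,0,0,0,0.2],
)

```text
t: 16.65
tool_pos: [0.5475, -0.0797, 0.2663]
ee_rot: [-0.705, 0.053, -0.053, 0.705]
force: [-0.5, -0.2, 0.2]
finger_gap: 0.4
```

```bash
python3 - <<'E'
from h import *
a=cv2.cvtColor(cv2.imread("pics/sc5.png"),cv2.COLOR_BGR2RGB); c=cam("scene")[0]; d=cv2.absdiff(a,c)
print("rack",d[180:290,220:350].mean(),"table",d[300:380,180:350].mean())
E
```

```text
rack 3.1364335664335665 table 2.7281617647058822
```

The rack is at rest: the change around it is only image noise.

```bash
python3 -c "
from plant import r
print(r.hand_in())"
```

```text
the job is handed in; nothing more can be done
None
```

The rack is hanging on both hooks and the job is handed in, at about 16.7 s of the 72 s allowed.

- **Seating:** I lifted the rack out of the block, turned it square to the stand and lowered it over the hooks. I had measured the shifted hooks in the pictures, and both notches dropped in on the first descent, so no sideways search was needed. The rack went down the full 10 mm past where the rail would rest on the arms, with the tool at 141 mm. The scene picture showed both arms inside their notches.
- **Bearing down:** I built up to about 10 N on the tool, reading 8–10 N for over a second. With the rack's weight that put about 14–15 N on the hooks, well under 30 N. A sideways drag of about 5 N (friction) appeared while pressing and was gone before I let go.
- **After release:** I let go, raised the gripper straight up and backed away. The tool force read about 0 N. Two pictures about a second apart differed around the rack by about the image noise (3.1 against 2.7 on bare table), so the rack was at rest.
- **Jars and crock:** They look unmoved in the scene view. I judged this by eye and did not measure it.

No check failed or disagreed.

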